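Load the grinding wheel and draw the index pin

TASK

Lift the terracotta-red grinding wheel up off its post on the wooden stand, lower it in the gripper (don't drop it) onto the brass spindle of the green dividing table until it sits on the collar, and let go of it. Then take the red knob of the index plunger, pull it straight up all the way to its stop so that the pin is clear of its hole, and finish while still holding it there. Leave the grey wheel on its post, and do not disturb the green tumbler or the dressing stick.

Things in the scene. Friction and masses are not known exactly. Their poses are not given: they have to be found in the camera images.
- red_wheel_mid (a point): centre (half-way up) of the terracotta-red grinding wheel to be mounted: a loose flat ring, 64 mm outer diameter, 32 mm bore, 24 mm thick, about 160 g, axis upright (z). It starts on one of the two posts of the stand, its centre 72 mm above the table
- grey_wheel_mid (a point): centre of the grey grinding wheel, of the same size, on the stand's other post (120 mm from the red one, centre to centre); to be left there
- stand: wooden wheel stand, fixed, 90 x 210 x 16 mm board; origin under its centre, y along its length. Two upright posts 60 mm either side of the centre (local y = +60 and -60 mm): a wooden foot 34 mm in diameter up to 60 mm above the table, on which a wheel rests, then a steel pin 20 mm in diameter up to 104 mm, tapered at the tip
- spindle (a point): where the wheel is to sit on the dividing table: on the spindle's axis at the top of the dark collar (48 mm diameter), 56 mm above the table; z up. The brass spindle, 24 mm in diameter, stands 36 mm above this point, the last 8 mm tapered. A seated wheel has its centre 12 mm above this point. The steel index plate round it is 220 mm in diameter, its top 42 mm above the table. The dividing table is fixed to the bench; the plate does not turn here
- knob (a point): centre of the red knob of the index plunger: upright cylinder 26 mm in diameter, 34 mm tall, 95 mm from the spindle's axis; at rest its centre is 95 mm above the table (top 112 mm). It stands 3 mm over a green bracket arm, 30 mm wide, whose top is 75 mm above the table and which runs radially, from 82 to 144 mm from the spindle's axis. The bracket's column stands on the side of the knob away from the spindle. The knob moves straight up with the plunger
- plunger (a joint): rise of the index plunger, m: 0 = pin down in its hole, 0.020 = fully back at its stop. The pin reaches 10 mm into the hole. Spring force about 8 N at 0 and 13 N at 0.020; it snaps back when let go
- tumbler_mid (a point): centre of a green glass tumbler, 70 mm wide, 95 mm tall, standing loose on the table; to be left alone
- stick_mid (a point): centre of a grey dressing stick, 22 x 120 x 14 mm, lying loose on the table, its length along its y; to be left alone
Things that resemble listed ones, but are neither listed nor needed, are in the scene too. Of the things that look like the part that bears red_wheel_mid, the middle-sized one is meant.

How it is judged:
On the way, in this order (a step that is already met when the one before it is completed fails the run):
1. the red wheel is lifted clear over the top of its post (z of red_wheel_mid in the frame of stand above 0.114 m and contact force between the fingers and red_wheel above 0.5 N), for 0.1 s.
2. the red wheel is lowered in the gripper onto the spindle, to within 12 mm of the collar (horizontal distance between red_wheel_mid and spindle below 0.01 m and z of red_wheel_mid in the frame of spindle below 0.024 m and contact force between the fingers and red_wheel above 0.5 N), for 0.04 s.
3. the red wheel sits on the collar, let go, with the plunger still home (horizontal distance between red_wheel_mid and spindle below 0.008 m and z of red_wheel_mid in the frame of spindle below 0.016 m and angle between red_wheel_mid's own z axis and vertical below 0.12 rad and contact force between the fingers and red_wheel below 0.1 N and value of joint plunger below 0.004 m), for 0.1 s.
At the end, for the whole second after the job is handed in: The fingers hold the plunger's knob (contact over 2 N) with the plunger raised more than 15.5 mm of its 20 mm; the red wheel sits at rest on the spindle's collar, untouched by the fingers, within 8 mm of the axis, its centre less than 16 mm above the collar's top and tilted less than 0.12 rad (value of joint plunger above 0.0155 m and contact force between the fingers and plunger above 2 N and horizontal distance between red_wheel_mid and spindle below 0.008 m and z of red_wheel_mid in the frame of spindle below 0.016 m and angle between red_wheel_mid's own z axis and vertical below 0.12 rad and contact force between the fingers and red_wheel below 0.1 N and linear speed of red_wheel below 0.03 m/s); the arm keeps its last pose, push and grip.
It fails at once if the grey wheel is moved more than 15 mm (distance of grey_wheel_mid from where it was at the start of the episode above 0.015 m).
It fails at once if the tumbler is moved more than 15 mm (distance of tumbler_mid from where it was at the start of the episode above 0.015 m).
It fails at once if the dressing stick is moved more than 15 mm (distance of stick_mid from where it was at the start of the episode above 0.015 m).
It also fails if it takes over 45 s, if anything falls off the work surface, if the arm or the gripper's body presses on something with over 40 N, if the wrist force passes 120 N, or if a joint passes its speed limit or range.

ROBOT

A 6-joint arm with a two-finger parallel gripper is mounted at the origin on the work surface. World frame = base frame: x ahead of the robot, y to its left, z up, the work surface at z = 0. Lengths are in m, angles in rad, forces in N, time in s.
With the tool pointing down it reaches from about 0.275 to 0.725 m from the base axis. Payload 5.6 kg.
Tool frame: the origin (TCP) lies between the finger pads; the fingertips stand 14 mm ahead of it and the grasp point (between the pads) lies 5 mm behind it; z points along the fingers, y is the line along which they close (so a half turn about z gives the same grasp; the last joint's range is limited). The gripper opens to 85 mm and grips with 20 to 120 N. Pads are 22 mm wide; open, the fingers measure 114 mm over their backs; the gripper's body (76 mm by 85 mm) begins 54 mm behind the grasp point. The pads swing forward as they close: fully open they stand 13 mm farther back than shut.
Start: joints at [1.386, 0.255, 0.108, 0, -1.424, -0.285], TCP at [0.249, 0.49, 0.245] pointing down, gripper open.
Joint ranges: [-2.95, 2.95], [-1.21, 1.97], [-1.09, 1.5], [-2.87, 1.71], [-2.94, -0.07], [-3.05, 3.05]. Speed limits (rad/s): [2.57, 2.57, 3.14, 3.14, 3.14, 3.14].

INTERFACE

Orientations are given as a unit quaternion [x, y, z, w].
In Python, from bench import * gives the robot as it stands. Calls block until the motion is done:
- goto(position, orientation): joint-space move of the TCP to a pose.
- servo_line(position, attitude=None, rate=0.15): straight line of the TCP; attitude=None keeps the orientation; rate is the mean speed in m/s.
- movej(angles): joint-space move.
- gripper_open() and clamp(f_grip=None): open the fingers fully, or close them until they stop; f_grip is the grip in N (None keeps the last).
- wait(seconds).
- ik(position, orientation): joint angles nearest the present ones, or None.
- read_state(): the state.
- capture(name): name is "scene" or "top" or "wrist"; returns the picture (420x560x3 uint8, blue, green, red); there is no depth.
- get_calibration(name): a dict with "fx", "fy", "cx", "cy" (pixels), "pose" (4x4, takes a point from camera to world coordinates). Camera axes: x right, y down, z forward; pixel columns grow to the right and rows downward; lengths in m; the calibration is good to about 2 mm. A picture is of the moment at which its call begins: read the wrist's pose just before it. get_calibration takes no time and is no camera call; for the wrist camera it gives the pose at the moment of the call.
A pose or a line that the arm cannot do raises Unreachable and nothing moves.
- sign_off(): hands the job in; it is judged then, once.
The state is a dict: "clock": time; "qpos": joint angles; "qd": joint speeds; "tau": joint torques, N m; "eef_pos": TCP position; "tcp_rot": TCP orientation; "contact_force": force on the tool from outside, world axes, zero at the start; "moment": the same for the moment, N m; "width": finger opening in m; "gripper_force": force on a finger pad.
Only numpy, scipy, OpenCV 4.12 (cv2) and the standard library are available. Lean on these libraries where they do the work, as an engineer would, in place of code of your own. Each camera call takes 0.05 s, during which the arm holds its last target. There are 200 camera calls.

## Working session

There is one attempt and no reset: what is moved stays moved. The work goes in short steps, each a Python script; the robot and the scene stay as the last script left them, time stands still between calls to the robot, and variables do not carry over. Pictures are saved under pics/ and viewed, at most 10 in all, crops included, and the job is handed in when it is done.

```bash
mkdir -p pics; ls
python3 - <<'E'
from bench import *
import cv2,numpy as np
for n in("scene","top"):
    im=capture(n); cv2.imwrite(f"pics/{n}0.png",im)
    c=get_calibration(n); print(n,c["fx"],c["cx"],c["cy"],np.round(c["pose"],3).tolist())
s=read_state();print(s)
E
```

```text
pics
scene 458.94575529707964 282.76739636465743 212.68713240282364 [[-0.836, 0.427, -0.346, 0.965], [0.549, 0.632, -0.547, 0.593], [-0.015, -0.647, -0.763, 0.827], [0.0, 0.0, 0.0, 1.0]]
top 436.4365583470866 283.0123199101729 211.11403730018557 [[0.013, -0.985, 0.169, 0.44], [-1.0, -0.017, -0.02, 0.045], [0.022, -0.169, -0.985, 1.234], [0.0, 0.0, 0.0, 1.0]]
{'clock': 0.1, 'qpos': array([ 1.38554978e+00,  2.55668642e-01,  1.07128903e-01, -3.81055790e-04,
       -1.42387743e+00, -2.84608628e-01]), 'qd': array([-3.21716717e-04, -1.47357545e-03,  2.59760648e-03,  4.30759550e-05,
       -2.64012599e-03,  1.12257331e-03]), 'tau': array([-2.17639434e-03, -3.87606919e+01,  2.38474989e+01,  5.37796631e+00,
       -3.87149979e-03, -1.68147043e-06]), 'eef_pos': array([0.24878801, 0.49005506, 0.2445006 ]), 'tcp_rot': array([ 9.72524334e-01, -2.32799757e-01, -1.47973999e-04,  8.18782107e-04]), 'contact_force': array([ 0.0273117 ,  0.48132103, -0.3474425 ]), 'moment': array([ 0.05372582, -0.00913977, -0.03913923]), 'gripper_force': 0.0, 'width': 0.08540256926726408}
```

View pics/top0.png

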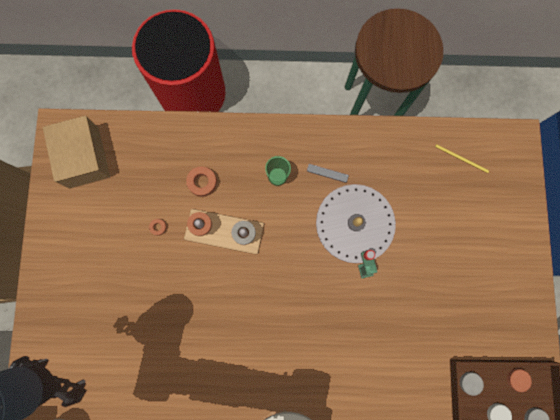

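View pics/scene0.png

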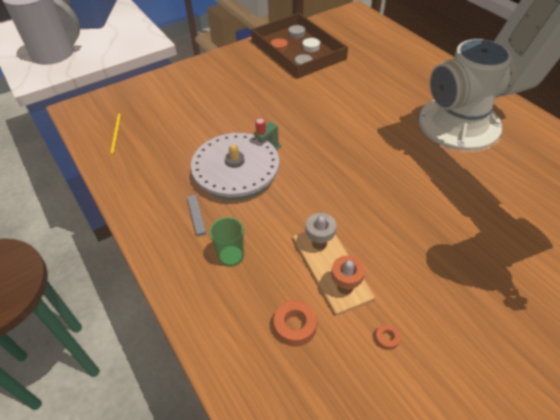

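The top view shows the red rings: a large one flat on the table (202,181), one on the stand's post (200,224), a small one on the table (158,227), and a red disc in the tray (521,380). I choose (200,224): it is middle-sized and on the post. The grey wheel is at (243,232), the spindle at (358,222), the knob at (370,254), the tumbler at (278,171) and the stick at (327,173). The scene view agrees, with the wheel at (348,272) and the knob at (260,126).

```bash
cat > h.py <<'E'
from bench import *
import cv2,numpy as np
from scipy.spatial.transform import Rotation as R
def cast(c,uv,z):
    P=np.array(c["pose"]);d=P[:3,:3]@[(uv[0]-c["cx"])/c["fx"],(uv[1]-c["cy"])/c["fy"],1]
    return P[:3,3]+d*(z-P[2,3])/d[2]
def proj(c,p):
    q=np.linalg.inv(c["pose"])@np.r_[p,1];return q[:2]/q[2]*[c["fx"],c["fy"]]+[c["cx"],c["cy"]]
def blobs(im,lo,hi,amin=15):
    h=cv2.cvtColor(im,cv2.COLOR_BGR2HSV)
    m=cv2.inRange(h,np.array(lo),np.array(hi)) if lo[0]<=hi[0] else cv2.inRange(h,np.array((0,)+lo[1:]),np.array(hi))|cv2.inRange(h,np.array(lo),np.array((180,)+hi[1:]))
    n,l,s,c=cv2.connectedComponentsWithStats(m)
    return [(np.round(c[i],1),s[i].tolist()) for i in range(1,n) if s[i][4]>=amin],l
def down(yaw): # tool z down; tool y axis at angle yaw in world xy
    y=np.array([np.cos(yaw),np.sin(yaw),0]);z=np.array([0,0,-1.]);x=np.cross(y,z)
    return R.from_matrix(np.c_[x,y,z]).as_quat()
E
python3 - <<'E'
from h import *
for n in("top","scene"):
    im=cv2.imread(f"pics/{n}0.png");c=get_calibration(n)
    px=dict(top=dict(red=(200,224),grey=(243,232),sp=(358,222),knob=(370,254),tum=(278,178),stick=(327,173)),scene=dict(red=(348,271),grey=(321,227),sp=(234,148),knob=(261,122),tum=(228,228),stick=(196,214)))[n]
    Z=dict(red=.084,grey=.084,sp=.09,knob=.112 if n=="top" else .105,tum=0.02 if n=="top" else .095,stick=.014)
    for k in px: print(n,k,np.round(cast(c,px[k],Z[k]),3))
c=get_calibration("wrist");s=read_state();T=np.eye(4);T[:3,:3]=R.from_quat(s["tcp_rot"]).as_matrix();T[:3,3]=s["eef_pos"]
print(c["fx"],np.round(np.linalg.inv(T)@c["pose"],3))
E
```

```text
top red [0.599 0.242 0.084]
top grey [0.579 0.127 0.084]
top sp [ 0.61  -0.178  0.09 ]
top knob [ 0.524 -0.203  0.112]
top tum [0.744 0.036 0.02 ]
top stick [ 0.763 -0.105  0.014]
scene red [0.605 0.252 0.084]
scene grey [0.584 0.137 0.084]
scene sp [ 0.616 -0.171  0.09 ]
scene knob [ 0.52  -0.201  0.105]
scene tum [0.748 0.04  0.095]
scene stick [ 0.766 -0.099  0.014]
302.7973676697628 [[ 0.001 -0.956 -0.294  0.074]
 [ 1.     0.001  0.001  0.   ]
 [-0.001 -0.294  0.956 -0.129]
 [ 0.     0.     0.     1.   ]]
```

Run:
```python
from h import *
q=down(np.deg2rad(-73))
for n,p in(("red",(.602,.247)),("sp",(.575,-.185))):
    goto([p[0],p[1],.24],q); wait(.3)
    c=get_calibration("wrist");im=capture("wrist");cv2.imwrite(f"pics/w_{n}.png",im);np.save(f"pics/w_{n}.npy",c)
    s=read_state();print(n,s["clock"],np.round(s["eef_pos"],4),np.round(s["qpos"],2))
a=cv2.imread("pics/w_red.png");b=cv2.imread("pics/w_sp.png")
cv2.imwrite("pics/pair.png",cv2.resize(np.vstack([a,b]),None,fx=.7,fy=.7))
```

```text
red 2.0333 [0.6018 0.2475 0.2401] [ 0.63  0.46  0.4  -0.   -1.51  1.24]
sp 3.975 [ 0.5752 -0.1846  0.2399] [-0.05  0.37  0.25  0.   -1.45  1.92]
```

View pics/pair.png

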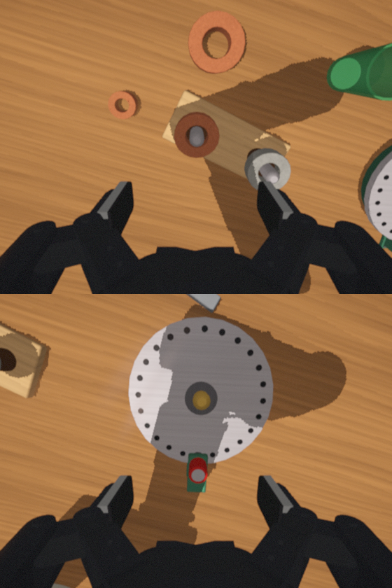

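The upper half confirms the choice: the small ring (124,104) and large ring (217,42) lie on the table, and the middle-sized red one sits on the post at (196,135). The lower half shows the spindle at (201,398), with the knob (199,470) on the bracket pointing down the image.

Run:
```python
from h import *
a=cv2.imread("pics/w_red.png");b=cv2.imread("pics/w_sp.png")
A=a[120:290,220:430];B=b[90:290,180:400]
cv2.imwrite("pics/z.png",np.hstack([cv2.resize(b[110:290,240:340],None,fx=3.2,fy=3.2,interpolation=0),cv2.resize(a[130:250,220:440],None,fx=2,fy=2,interpolation=0).repeat(1,0)[:0] if 0 else cv2.copyMakeBorder(cv2.resize(a[130:250,220:440],None,fx=2,fy=2,interpolation=0),0,336,0,0,0)]))
ha=cv2.cvtColor(a,cv2.COLOR_BGR2HSV);hb=cv2.cvtColor(b,cv2.COLOR_BGR2HSV)
for v in range(156,236,4): print("col286",v,hb[v-0,287] if 0 else hb[v-28,287], "red row", ha[193,180+2*(v-116)] )
```

```text
col286 156 [170  12  64] red row [ 10 167 122]
col286 160 [160  12  65] red row [  9 128  64]
col286 164 [10 23 67] red row [  0  19 108]
col286 168 [ 20 163 122] red row [  0  16 110]
col286 172 [ 20 163 127] red row [ 10 143  68]
col286 176 [ 20 171 137] red row [  9 163 122]
col286 180 [ 20 165 141] red row [  9 160 124]
col286 184 [ 20 173 140] red row [ 17 123 139]
col286 188 [ 20 164 134] red row [ 16 124 144]
col286 192 [ 19 157 109] red row [ 16 127 141]
col286 196 [150  12  63] red row [ 16 119 148]
col286 200 [ 0  6 80] red row [ 16 121 146]
col286 204 [  0  15 121] red row [ 16 123 149]
col286 208 [  8  17 122] red row [ 16 123 143]
col286 212 [176  15 123] red row [ 16 124 150]
col286 216 [  8  17 120] red row [ 17 108 225]
col286 220 [  9  15 122] red row [ 15 131 132]
col286 224 [  0  15 120] red row [ 14 153 158]
col286 228 [  0  15 123] red row [ 15 149 187]
col286 232 [  4  16 124] red row [ 15 148 184]
```

View pics/z.png

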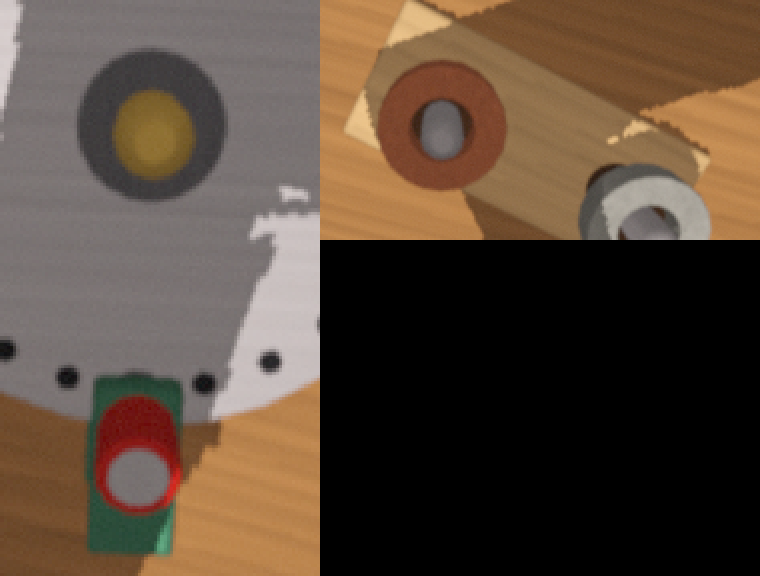

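The crop shows the red wheel ring with its bore and pin clearly separated. The dark collar is at about (287,149) with brass inside it, and the knob's grey cap is at about (283,260) in full-image pixels.

```bash
cat >> h.py <<'E'
def fit(im,lo,hi,near,z,c,k=3):
    b,l=blobs(im,lo,hi,60)
    _,s=min(b,key=lambda t:np.hypot(*(t[0]-near)))
    i=[j for j in np.unique(l) if j and np.array_equal([*cv2.boundingRect((l==j).astype('u1'))],s[:4])][0]
    m=(l==i).astype('u1');m=cv2.morphologyEx(m,cv2.MORPH_OPEN,np.ones((k,k),'u1'))
    h=cv2.convexHull(np.vstack([x for x in cv2.findContours(m,0,1)[0]]))
    e=cv2.fitEllipse(h);return np.round(cast(c,e[0],z),4),np.round(e[0],1),np.round(e[1],1)
E
python3 - <<'E'
from h import *
a=cv2.imread("pics/w_red.png");b=cv2.imread("pics/w_sp.png")
ca=np.load("pics/w_red.npy",allow_pickle=True).item();cb=np.load("pics/w_sp.npy",allow_pickle=True).item()
print("cams",ca["pose"][:3,3],cb["pose"][:3,3])
print("wheel",fit(a,(4,135,55),(12,220,200),(281,193),.072,ca))
print("collar",fit(b,(0,0,40),(180,40,74),(287,149),.049,cb))
print("brass",fit(b,(15,110,80),(28,255,255),(287,151),.076,cb))
print("knob",fit(b,(170,150,60),(4,255,255),(283,254),.095,cb))
print("cap",fit(b,(0,0,80),(180,70,150),(283,259),.112,cb))
g=cv2.cvtColor(b,cv2.COLOR_BGR2HSV)
P=[t[0] for t in blobs(b,(0,0,0),(180,255,40),8)[0] if t[1][4]<60]
W=np.array([cast(cb,p,.042)[:2] for p in P]);W=W[np.hypot(*(W-[.61,-.175]).T)<.12]
x=np.linalg.lstsq(np.c_[2*W,np.ones(len(W))],(W**2).sum(1),rcond=None)[0];print("holes",len(W),x[:2],np.sqrt(x[2]+x[0]**2+x[1]**2))
E
```

```text
cams [0.67271866 0.26912591 0.36910269] [ 0.64627751 -0.16285453  0.36889665]
wheel (array([0.5997, 0.2447, 0.072 ]), array([280.6, 192.5]), array([63.9, 65.1]))
collar (array([ 0.6147, -0.1814,  0.049 ]), array([286.8, 148.6]), array([44.9, 45.9]))
brass (array([ 0.6149, -0.1813,  0.076 ]), array([287.4, 151.5]), array([24.9, 27.5]))
knob (array([ 0.5209, -0.2052,  0.095 ]), array([282.3, 252.3]), array([26.9, 37.6]))
cap (array([ 0.5225, -0.2047,  0.112 ]), array([282.6, 258.6]), array([16.5, 18.2]))
holes 12 [ 0.61459292 -0.18138197] 0.09516064008787992
```

Run:
```python
from h import *
q=down(np.deg2rad(-76))
def st(t):
    s=read_state();print(t,round(s["clock"],2),np.round(s["eef_pos"],4),"w",round(s["width"],4),"g",round(s["gripper_force"],1),np.round(s["contact_force"],1))
goto([.5997,.2447,.14],q)
servo_line([.5997,.2447,.065],rate=.08);st("at")
clamp(40);st("clamp")
servo_line([.5997,.2447,.075],rate=.05);st("up1")
servo_line([.5997,.2447,.19],rate=.12);wait(.2);st("up")
c=get_calibration("wrist");im=capture("wrist");cv2.imwrite("pics/held.png",im);np.save("pics/held.npy",c)
```

```text
at 6.68 [0.6001 0.2449 0.0657] w 0.0854 g 0.0 [-0.3  0.2  0.2]
clamp 7.03 [0.6001 0.2449 0.0659] w 0.0622 g 43.6 [-0.7 -0.2  4.7]
up1 7.38 [0.5996 0.2447 0.075 ] w 0.0622 g 44.0 [-0.3  0.2 -1.7]
up 8.68 [0.5994 0.2446 0.1892] w 0.0623 g 44.0 [-1.2 -0.1 -1.7]
```

View pics/held.png

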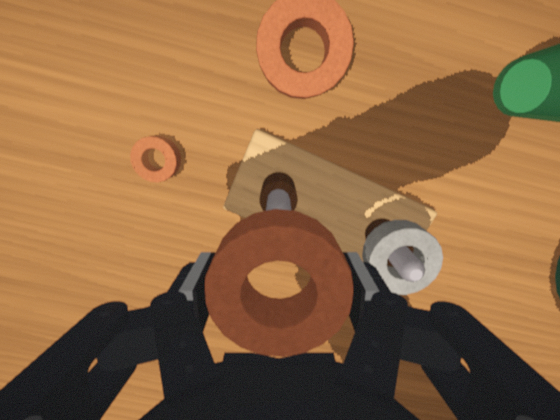

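The wheel is held between the pads at (280,283), its bore at (281,293), clear of the post at (278,195). The grey wheel is untouched at (403,258).

Run:
```python
from h import *
a=cv2.imread("pics/held.png");c=np.load("pics/held.npy",allow_pickle=True).item()
for z in(.193,.196,.199): print(fit(a,(3,120,30),(14,230,200),(281,283),z,c))
# predicted outer/bore rims for a level wheel at TCP
for z,r in((.208,.032),(.184,.032),(.208,.016),(.184,.016)):
    t=np.linspace(0,6.28,60);p=np.array([proj(c,[.5994+r*np.cos(x),.2446+r*np.sin(x),z]) for x in t]);print(z,r,p.min(0).round(),p.max(0).round())
h=cv2.cvtColor(a,cv2.COLOR_BGR2HSV);print([int(v) for v in h[210:360:5,281,2]]);print([int(v) for v in h[210:360:5,281,0]])
```

```text
(array([0.6003, 0.2444, 0.193 ]), array([278.8, 277.8]), array([144.2, 213.4]))
(array([0.602 , 0.2449, 0.196 ]), array([278.8, 277.8]), array([144.2, 213.4]))
(array([0.6037, 0.2453, 0.199 ]), array([278.8, 277.8]), array([144.2, 213.4]))
0.208 0.032 [202. 227.] [354. 359.]
0.184 0.032 [213. 208.] [343. 324.]
0.208 0.016 [240. 264.] [316. 330.]
0.184 0.016 [246. 240.] [310. 298.]
[114, 116, 114, 117, 143, 141, 134, 134, 135, 132, 148, 195, 201, 197, 200, 197, 198, 198, 104, 108, 112, 109, 112, 112, 131, 135, 128, 131, 130, 134]
[8, 9, 9, 9, 10, 10, 10, 9, 10, 9, 11, 15, 16, 15, 16, 15, 16, 15, 9, 9, 10, 10, 9, 9, 8, 9, 9, 9, 10, 10]
```

The held wheel is level and centred on the TCP to within about 0.5 mm, so I can place it directly.

Run:
```python
from h import *
def st(t):
    s=read_state();print(t,round(s["clock"],2),np.round(s["eef_pos"],4),"w",round(s["width"],4),"g",round(s["gripper_force"],1),np.round(s["contact_force"],1),flush=True);return s
x,y=.6147,-.1814
goto([x,y,.17],down(np.deg2rad(-76)))
servo_line([x,y,.105],rate=.1);wait(.2);f0=st("above")["contact_force"]
for z in(.09,.08,.074,.070,.067,.065,.0635,.0625,.0615,.0605):
    servo_line([x,y,z],rate=.05);s=st(z)
    d=s["contact_force"]-f0
    if d[2]>8 or np.hypot(*d[:2])>8: break
```

```text
above 11.31 [ 0.6151 -0.1815  0.1059] w 0.0619 g 44.0 [ 0.1  0.4 -1.6]
0.09 11.76 [ 0.6144 -0.1815  0.0894] w 0.0621 g 44.0 [-0.4  0.2 -1.4]
0.08 12.11 [ 0.6144 -0.1814  0.0794] w 0.0619 g 44.0 [ 0.   0.1 -1.3]
0.074 12.38 [ 0.6144 -0.1814  0.0735] w 0.0617 g 44.0 [ 0.4 -1.1 -1.2]
0.07 12.62 [ 0.6145 -0.1814  0.0697] w 0.0621 g 44.0 [ 0.8 -0.1 -1.9]
0.067 12.88 [ 0.6145 -0.1814  0.0668] w 0.0624 g 44.0 [ 0.5  0.6 -1.6]
0.065 13.12 [ 0.6146 -0.1814  0.0648] w 0.0623 g 44.0 [ 0.1  0.5 -2.1]
0.0635 13.38 [ 0.6146 -0.1814  0.0634] w 0.062 g 44.0 [-0.9 -0.  -1.7]
0.0625 13.62 [ 0.6146 -0.1814  0.0624] w 0.0619 g 44.0 [ 0.  -0.2 -2.3]
0.0615 13.88 [ 0.6149 -0.1815  0.0621] w 0.0624 g 44.3 [-1.6  0.5  2.1]
0.0605 14.12 [ 0.6149 -0.1815  0.062 ] w 0.0623 g 44.9 [-4.6  0.9  7.3]
```

The wheel is seated, with the contact force rising. I'll release, retreat and check.

Run:
```python
from h import *
x,y=.6147,-.1814
gripper_open();wait(.3)
servo_line([x,y,.12],rate=.1);servo_line([.575,-.185,.24],rate=.2);wait(.3)
c=get_calibration("wrist");im=capture("wrist");cv2.imwrite("pics/placed.png",im)
s=read_state();print(s["clock"],s["eef_pos"],s["width"])
print("wheel",fit(im,(4,120,40),(14,220,230),(287,151),.068,c))
print("knob",fit(im,(170,150,60),(4,255,255),(283,254),.095,c))
print("cap",fit(im,(0,0,80),(180,70,150),(283,259),.112,c))
```

```text
16.6667 [ 0.57496048 -0.18491812  0.2392074 ] 0.08525359930066799
wheel (array([ 0.6151, -0.1817,  0.068 ]), array([285.3, 149.4]), array([65.7, 66.3]))
knob (array([ 0.5204, -0.2052,  0.095 ]), array([284.9, 252.2]), array([27.1, 39.1]))
cap (array([ 0.5224, -0.2048,  0.112 ]), array([285.4, 258.2]), array([16.7, 18.6]))
```

View pics/placed.png

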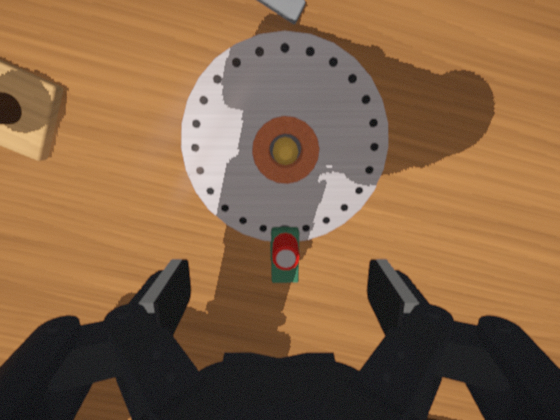

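The wheel sits concentric on the spindle at (285,149) and the knob is at rest at (285,255), with the open fingers on either side of it. Now the knob.

Run:
```python
from h import *
def st(t):
    s=read_state();print(t,round(s["clock"],2),np.round(s["eef_pos"],4),"w",round(s["width"],4),"g",round(s["gripper_force"],1),np.round(s["contact_force"],1),flush=True);return s
x,y=.522,-.205
goto([x,y,.15],down(np.deg2rad(-76)))
servo_line([x,y,.094],rate=.08);st("at")
clamp(80);wait(.2);s=st("clamp");f0=s["contact_force"][2]
for k in(.003,.008,.013,.017,.019,.020,.021,.022,.023):
    servo_line([x,y,.094+k],rate=.05);wait(.1);s=st(k)
    if s["contact_force"][2]<-25: break
c=get_calibration("wrist");im=capture("wrist");im2=capture("scene")
cv2.imwrite("pics/end.png",np.hstack([cv2.resize(im,(400,300)),cv2.resize(im2[60:240,130:370],(400,300))]))
```

```text
at 18.02 [ 0.5225 -0.2051  0.0946] w 0.0851 g 0.0 [-0.4 -0.1  0.1]
clamp 18.82 [ 0.522  -0.2048  0.0945] w 0.0238 g 78.7 [-1.9  2.6  5.7]
0.003 19.17 [ 0.5219 -0.2047  0.0959] w 0.024 g 78.9 [ 3.7 -0.2 -8.1]
0.008 19.52 [ 0.5219 -0.2048  0.1015] w 0.0237 g 79.0 [ 3.5 -0.3 -9.6]
0.013 19.87 [ 0.5219 -0.2048  0.1066] w 0.0239 g 79.1 [  4.1   1.4 -11.3]
0.017 20.22 [ 0.5219 -0.2048  0.1105] w 0.0237 g 79.1 [  4.9   2.5 -12. ]
0.019 20.57 [ 0.5219 -0.2048  0.1126] w 0.0238 g 79.1 [  5.1   2.  -13. ]
0.02 20.92 [ 0.5219 -0.2048  0.1135] w 0.0238 g 79.1 [  5.3   0.9 -13.7]
0.021 21.27 [ 0.5219 -0.2048  0.1145] w 0.0241 g 79.1 [  4.9   2.1 -14.1]
0.022 21.62 [ 0.5219 -0.2048  0.1147] w 0.0238 g 80.6 [  6.7   1.  -17.6]
0.023 21.97 [ 0.5219 -0.2047  0.1147] w 0.0238 g 80.6 [  8.6  -1.8 -23.9]
```

View pics/end.png

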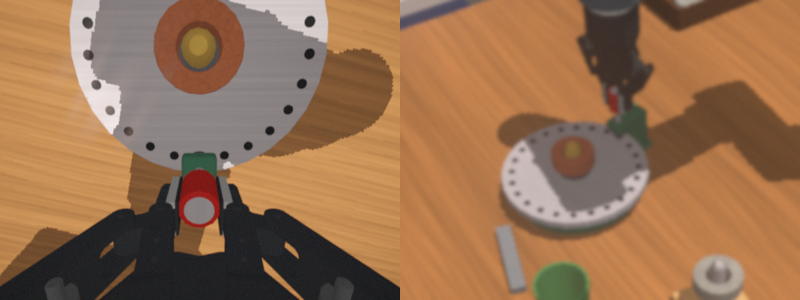

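The knob is held between the pads at (198,205) with the force stepping up at the 20 mm stop. The wheel still sits on its spindle at (200,45), and the tumbler, stick and grey wheel are in place.

Run:
```python
from h import *
wait(.3);s=read_state();print(s["clock"],s["eef_pos"],s["contact_force"],s["gripper_force"])
print(sign_off())
```

```text
22.3667 [ 0.52187846 -0.20474713  0.1147246 ] [  9.43547797  -1.77053592 -24.19842737] 80.61639279127121
the job is handed in; nothing more can be done
None
```

The red wheel is seated on the spindle's collar and released, and the index plunger is held up at its 20 mm stop; I handed the job in at 22.4 s, and no verdict came back.

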